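# Zero the thickness gauge and hold its spindle open for a practice skin

## Robot

A 7-joint arm with a two-finger parallel gripper is mounted at the origin on the work surface. World frame = base frame: x ahead of the robot, y to its left, z up, the work surface at z = 0. Lengths are in mm, angles in rad, forces in N, time in s.
With the tool pointing down it reaches from about 425 to 875 mm from the base axis. Payload 8.4 kg.
Tool frame: the origin (TCP) lies on the centre line of the jaws, within the pads' length; the fingertips stand 14 mm ahead of it and the grasp point (between the pads) lies 5 mm behind it; z points along the fingers, y is the direction in which the jaws open and shut (so a half turn about z gives the same grasp; the last joint's range is limited). The gripper opens to 87 mm and grips with 3 to 60 N. Pads are 19 mm wide; open, the fingers measure 117 mm over their backs; the gripper's body (75 mm by 190 mm) begins 51 mm behind the grasp point.
Start: joints at [1.234, 0.333, 0.04, 1.465, -0.013, 1.343, -0.059], TCP at [153.096, -631.685, 236.546] pointing down, gripper open.
Joint ranges: [-2.58, 2.58], [-0.38, 2.09], [-1.3, 1.39], [0.25, 2.4], [-1.5, 4.64], [0.08, 2.09], [-2.65, 2.65]. Speed limits (rad/s): [2.22, 2.22, 2.79, 2.79, 3.14, 3.14, 3.14].

## Interface

Orientations are given as a unit quaternion [w, x, y, z].
In Python, from bench import r gives the robot as it stands.
- The arm moves only by the shell command python3 -m pendant 'ROWS'. ROWS is JSON, a list of rows, each an object with "dp": the shift along the tool's x, y, z scaled (see below), a list of three; "twist": the turn, a rotation vector about the tool's x, y, z scaled (see below), a list of three; "hand": the opening, from -1 (shut) to 1 (fully open), so that 0 is half open. A call has 1 to 12 rows; each row shifts and turns the commanded pose from where the row before left it, along the tool's axes as they then stand; what a row does not reach is not made up. The controller multiplies each number of a shift by 0.04 m and each number of a turn by pi rad. A row lasts 1/12 s, in which the tool goes at most 41.7 mm and 7.16 degrees, less where a joint would pass 70% of its speed; a pose out of reach is approached as far as the arm can. A call with a number of a shift or a turn outside -1 to 1 is refused whole. A call with a gripper value outside its range is refused whole. The fingers move at their own pace and stop on an object; the grip force is fixed at half the most. Time passes only in rows, so rows that do not move let the fingers close. It gives the time, the measured TCP pose, the force and the opening at its end, in the units of the state.
- r.get_state(): the state, without advancing time (a new reading comes with each control period).
- r.snapshot(name): name is "scene" or "top" or "wrist"; returns the picture (480x640x3 uint8, red, green, blue); there is no depth.
- r.get_calibration(name): a dict with "fx", "fy", "cx", "cy" (pixels), "rvec" (rotation vector, rad) and "tvec" (3), from world to camera coordinates, as OpenCV has them. Camera axes: x right, y down, z forward; pixel columns grow to the right and rows downward; lengths in mm; the calibration is good to about 2 mm. The wrist camera is an equidistant fisheye: a pixel r from the principal point sees the ray r / f radians off the axis. A picture is of the moment at which its call begins: read the wrist's pose just before it. get_calibration takes no time and is no camera call; for the wrist camera it gives the pose at the moment of the call.
- r.hand_in(): hands the job in, once; it reports no verdict.
The state is a dict: "time_s": time; "joint_pos": joint angles; "qd": joint speeds; "joint_torque": joint torques, N m; "ee_pos": TCP position; "ee_rot": TCP orientation; "force": force on the tool from outside, world axes, zero at the start; "moment": the same for the moment, N m; "gripper_width": opening from 0.0 (shut) to 1.0 (fully open).
Only numpy, scipy, OpenCV 4.12 (cv2) and the standard library are available. Lean on these libraries where they do the work, as an engineer would, in place of code of your own. Each camera call takes 0.05 s, during which the arm holds its last target. There are 200 camera calls.

## Task

Get the bench thickness gauge ready for me: with its spindle shut, press the recessed zero button on top of the gauge fully down with the stylus, then stand the stylus back in its socket. Then take the spindle's lifting knob, pull it straight up against the spring until the second ring engraved on its stem is level with the top of the collar, and finish while still holding it there by the knob, so that I can slide a practice skin under the foot. Leave the cup, the ink bottle and the tattoo pen where they are.

Things in the scene. Friction and masses are not known exactly. Their poses are not given: they have to be found in the camera images.
- gauge: Bench thickness gauge, fixed: grey C-frame, base 180 x 96 mm, throat open to its own +x; box-shaped head 176 x 78 mm, its flat top 128 mm above the table, with a flush display. Origin: centre of the base's underside, z up. Spindle axis (vertical) at x = +55 mm, y = 0; zero button at x = -62 mm, y = 0. Collar round the stem on the head: 15 mm across, its top 136 mm above the table.
- knob (a point): Lifting knob on top of the spindle: black knurled upright cylinder, 24 mm across, 28 mm high. The point is its centre (160 mm above the table when shut, so its underside is then 10 mm above the collar and 18 mm above the head's top); z up. It moves only straight up and down with the spindle.
- spindle (a joint): Height of spindle and knob in m: 0 = shut (foot on the anvil; the spring brings it back if let go), stop at 0.032. Two dark rings engraved on the 8 mm stem rise out of the collar as it is pulled: the first is level with the collar's top at 0.010, the second at 0.020. Pulling takes about 4 N at first, 7 N at the second ring (spring 150 N/m plus weight).
- zero (a joint): Travel of the zero button in m: 0 = up, 0.003 = fully down; about 1.4 N to start, 3.5 N at the bottom; it springs back.
- zero_cap (a point): Zero button: black, 13 mm across, at the bottom of a round well 15 mm across in the head's top; with the button up its face is 5 mm below the head's top, too deep and narrow for the fingers. The point is the centre of its upper face; it is pressed straight down.
- stylus: Metal ball stylus, 125 mm long, about 45 g, standing tip down in the stand's socket. Origin at the tip, z towards the handle end. From the tip: 4 mm ball end, taper to a 9 mm shaft at 18 mm; collar 18 mm across from 44 to 48 mm; round handle 12 mm across from 48 to 125 mm. Seated, its collar rests on the socket's mouth and the tip is 16 mm above the table.
- stand: White ink-cap block, fixed: foot 130 x 62 x 16 mm (x = -35 to +95 mm), on it a 56 mm square tower 60 mm high centred on the origin, and four low ink caps (30 mm above the table) beyond it in +x. Origin on the table under the tower's centre, z up. The stylus socket is a round vertical hole 14 mm across, through the tower's top at x = y = 0.
- cup: Bystander: white plastic cup, 68 mm across, 85 mm high, loose, upright. Origin at the centre of its underside.
- bottle: Bystander: black ink bottle with a pointed nozzle, 38 mm across, 118 mm high, loose, upright. Origin at the centre of its underside.
- tattoo_pen: Bystander: black tattoo pen, 26 mm thick, 135 mm long, lying on the table, loose. Origin under its middle, x along it.

How it is judged:
By the outcome, as a careful person would: the job done as asked, in the order asked, and still so for the second after the job is handed in, while the arm keeps its last pose, push and grip.
It also fails if it takes over 54 s, if anything falls off the work surface, if the arm or the gripper's body presses on something with over 40 N, if the wrist force passes 120 N, or if a joint passes its speed limit or range.

## Working session

There is one attempt and no reset: what is moved stays moved. The work goes in short steps, Python scripts to look and compute and a shell command to move; the robot and the scene stay as the last step left them, time stands still between calls to the robot, and variables do not carry over. Pictures are saved under pics/ and viewed, about 8 in all and at most 12, crops included, and the job is handed in when it is done.

```bash
mkdir -p pics; ls
python3 - <<'E'
from bench import r
import cv2,numpy as np
s=r.get_state();print(s)
for n in ["scene","top","wrist"]:
    c=r.get_calibration(n);print(n,c)
    cv2.imwrite(f"pics/{n}0.png",r.snapshot(n)[:,:,::-1])
E
```

```text
pics
{'time_s': 0.0, 'joint_pos': array([ 1.23381806,  0.33391684,  0.03982848,  1.46626737, -0.0133877 ,
        1.3433065 , -0.05845322]), 'qd': array([-0.0014824 ,  0.00218103, -0.00068731, -0.00050772,  0.0003902 ,
        0.00084823, -0.00086408]), 'joint_torque': array([ 2.84221442e-04, -6.56352067e+01,  1.33527093e+00, -4.03799450e+01,
       -5.97887859e-02,  4.47131926e-02,  1.36223553e-04]), 'ee_pos': array([ 152.99337948, -631.27584649,  235.65671096]), 'ee_rot': array([-8.02373845e-04,  9.92936216e-01,  1.18646557e-01, -1.50307806e-04]), 'force': array([-0.36646712,  0.32370897,  0.23132372]), 'moment': array([ 0.01732703,  0.01352965, -0.02765832]), 'gripper_width': 0.9967910527012275}
scene {'fx': 562.607974730985, 'fy': 562.607974730985, 'cx': 311.3059158652769, 'cy': 239.81772673843838, 'rvec': array([ 1.02901711,  2.2047929 , -1.20958381]), 'tvec': array([ 391.81775214, -138.7108663 , 2157.58085705])}
top {'fx': 475.3464769328413, 'fy': 475.3464769328413, 'cx': 321.0896162500507, 'cy': 235.34687049011836, 'rvec': array([ 2.14335736, -2.16328659,  0.15146659]), 'tvec': array([  11.15143369,  626.40115354, 1282.85300584])}
wrist {'fx': 371.64829954431775, 'fy': 371.64829954431775, 'cx': 322.3870863438173, 'cy': 241.27802876225573, 'rvec': array([-2.29032737,  1.79980537,  0.25436438]), 'tvec': array([-650.11787635,  -33.14867057,  390.92068084])}
```

View pics/top0.png

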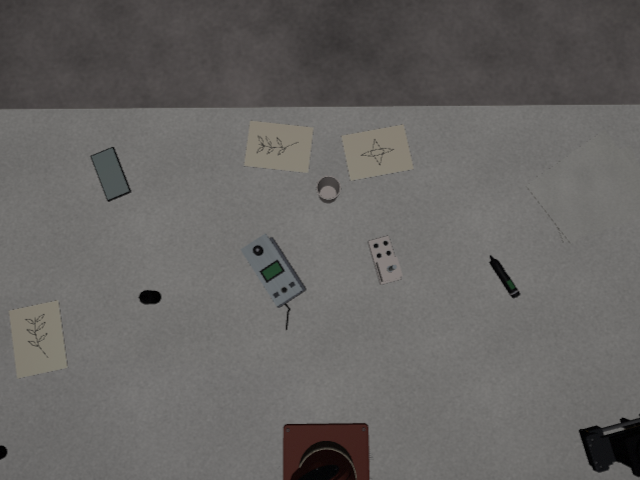

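View pics/scene0.png

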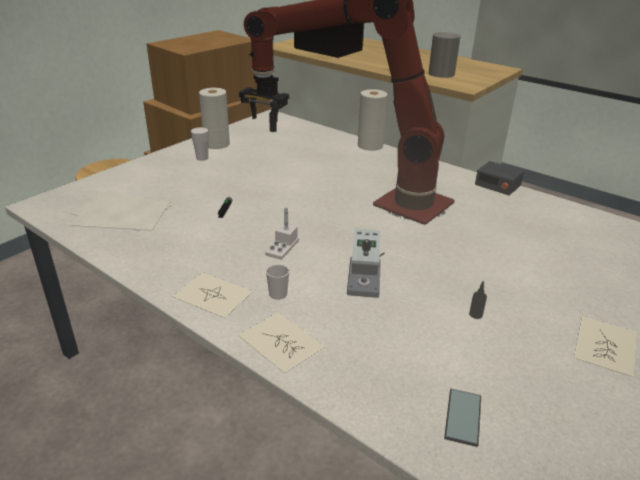

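View pics/wrist0.png

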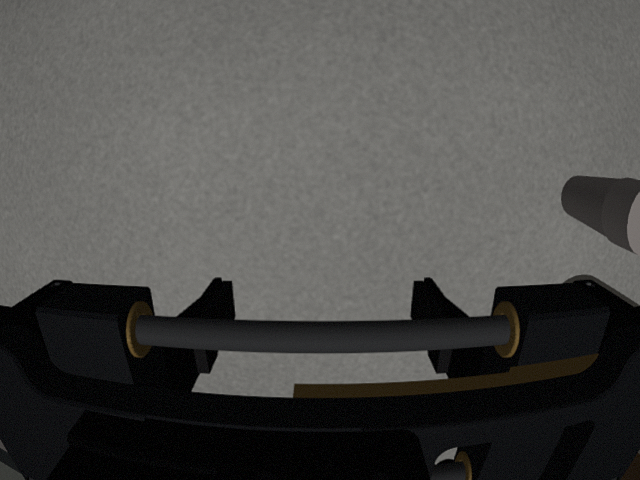

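Top view: gauge about (273,270) with its knob at (258,250) and other small dark round marks at its far end. The stand is at (385,260) with the stylus handle near (391,268), the cup at (328,190), the bottle at (150,297) and the pen at (505,277). The scene view agrees, and the stylus is upright in the tower.

```bash
cat > h.py <<'E'
import numpy as np,cv2
from scipy.spatial.transform import Rotation as R
def cam(c):
    Rm=cv2.Rodrigues(np.array(c["rvec"]))[0]; return Rm,-Rm.T@np.array(c["tvec"])
def ray(c,px,fish=False):
    Rm,o=cam(c); d=np.array([(px[0]-c["cx"])/c["fx"],(px[1]-c["cy"])/c["fy"],1.])
    if fish:
        t=np.hypot(d[0],d[1]); d=np.array([d[0]/t*np.sin(t),d[1]/t*np.sin(t),np.cos(t)]) if t>1e-9 else np.array([0,0,1.])
    return o,Rm.T@d
def onz(c,px,z,fish=False):
    o,d=ray(c,px,fish); return o+d*(z-o[2])/d[2]
def proj(c,P,fish=False):
    Rm,o=cam(c); p=Rm@(np.array(P,float)-o)
    rr=np.hypot(p[0],p[1]); k=(np.arctan2(rr,p[2])/rr if fish else 1/p[2])
    return np.array([c["cx"]+c["fx"]*p[0]*k,c["cy"]+c["fy"]*p[1]*k])
def tool(s,w):
    "world vector -> tool axes"
    q=s["ee_rot"]; return R.from_quat([q[1],q[2],q[3],q[0]]).inv().apply(w)
E
python3 - <<'E'
from bench import r
from h import *
c=r.get_calibration("top"); im=cv2.imread("pics/top0.png")
print("knob",onz(c,(258,250),174),"stylus top",onz(c,(391,268),141),"cup",onz(c,(328,190),0),"bottle",onz(c,(150,297),60),"pen",onz(c,(505,277),13))
cv2.imwrite("pics/topc.png",cv2.convertScaleAbs(cv2.resize(im[228:315,238:412],None,fx=4.5,fy=4.5,interpolation=cv2.INTER_CUBIC),alpha=1.4))
E
```

```text
knob [573.01563395 163.96748455 174.        ] stylus top [ 527.17478256 -172.05119819  141.        ] cup [ 7.65594059e+02 -1.63059612e+01  2.27373675e-13] bottle [460.27715432 468.86971516  60.        ] pen [ 507.2326263  -512.61906104   13.        ]
```

View pics/topc.png

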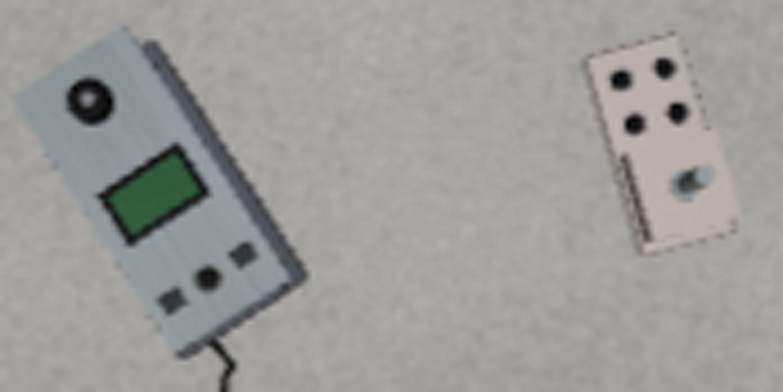

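The crop shows the knob at full-image (258,250), the round zero button at (284,290) between two square keys, and the stylus rising from the tower near (391,268). Next I'll get the gauge and stand yaw and the camera offset.

Run:
```python
from bench import r
from h import *
c=r.get_calibration("top"); s=r.get_state()
f=lambda u,v,z:onz(c,(238+u/4.5,228+v/4.5),z)
k=f(90,100,174);b=f(207,278,123);print(k,b,"dist 117?",np.hypot(*(k-b)[:2]),"yaw",np.arctan2(*(k-b)[:2][::-1]))
print("stylus top/base",f(703,176,141),f(684,186,60)); print(f(655,118,30),"cap centroid")
w=r.get_calibration("wrist");Rm,o=cam(w);q=s["ee_rot"];T=R.from_quat([q[1],q[2],q[3],q[0]])
print("cam in tool",T.inv().apply(o-s["ee_pos"]),"axis in tool",T.inv().apply(Rm.T[:,2]),"img x",T.inv().apply(Rm.T[:,0]))
S=np.array([528,-173,236.]);print("world d",S-s["ee_pos"],"tool d/40",tool(s,S-s["ee_pos"])/40, T.as_matrix())
```

```text
[572.45784964 163.96279344 174.        ] [474.82483227 102.69272441 123.        ] dist 117? 115.26589885976985 yaw 0.5604343682828125
stylus top/base [ 529.37106837 -180.36384106  141.        ] [ 528.89814103 -181.52141132   60.        ]
[ 573.25728384 -169.1841705    30.        ] cap centroid
cam in tool [  76.05199031    0.93733333 -148.05058377] axis in tool [-2.74880104e-01 -1.54451153e-04  9.61478499e-01] img x [6.88258824e-04 9.99999699e-01 3.57407642e-04]
world d [3.74975686e+02 4.58381165e+02 1.13097552e-01] tool d/40 [ 1.18098411e+01 -8.92903383e+00  7.24024066e-03] [[ 9.71864037e-01  2.35542303e-01 -3.43000956e-04]
 [ 2.35542545e-01 -9.71863347e-01  1.15913165e-03]
 [-6.03255202e-05 -1.20730968e-03 -9.99999269e-01]]
```

```bash
python3 -m pendant '[{"dp":[0.3,-0.25,0],"twist":[0,0,0],"hand":1},{"dp":[0.7,-0.6,0],"twist":[0,0,0],"hand":1},{"dp":[0.7,-0.6,0],"twist":[0,0,0],"hand":1},{"dp":[0.7,-0.6,0],"twist":[0,0,0],"hand":1},{"dp":[0.7,-0.6,0],"twist":[0,0,0],"hand":1},{"dp":[0.7,-0.6,0],"twist":[0,0,0],"hand":1},{"dp":[0.7,-0.6,0],"twist":[0,0,0],"hand":1},{"dp":[0.7,-0.6,0],"twist":[0,0,0],"hand":1},{"dp":[0.7,-0.6,0],"twist":[0,0,0],"hand":1},{"dp":[0.7,-0.6,0],"twist":[0,0,0],"hand":1},{"dp":[0.7,-0.6,0],"twist":[0,0,0],"hand":1},{"dp":[0.7,-0.6,0],"twist":[0,0,0],"hand":1}]'
python3 -m pendant '[{"dp":[0.7,-0.6,0],"twist":[0,0,0],"hand":1},{"dp":[0.7,-0.6,0],"twist":[0,0,0],"hand":1},{"dp":[0.7,-0.6,0],"twist":[0,0,0],"hand":1},{"dp":[0.3,-0.25,0],"twist":[0,0,0],"hand":1},{"dp":[0,0,0],"twist":[0,0,0],"hand":1},{"dp":[0,0,0],"twist":[0,0,0],"hand":1}]'
python3 - <<'E'
from bench import r
from h import *
s=r.get_state();print(s["time_s"],s["ee_pos"],s["joint_pos"],s["ee_rot"],s["force"])
cv2.imwrite("pics/w1.png",r.snapshot("wrist")[:,:,::-1])
c=r.get_calibration("wrist");np.save("w1.npy",[c],allow_pickle=True)
print(proj(c,(529,-181,141),1),proj(c,(529,-181,60),1))
E
```

```text
time_s: 1.15
ee_pos: [400.1, -288.3, 236.6]
ee_rot: [0.0, 0.993, 0.119, -0.0]
force: [-0.1, -1.4, -1.0]
gripper_width: 0.998
time_s: 1.65
ee_pos: [473.7, -187.0, 236.3]
ee_rot: [-0.0, 0.993, 0.12, -0.0]
force: [-0.8, -0.0, 0.8]
gripper_width: 1.001
1.65 [ 473.71572648 -186.99523542  236.31457163] [ 0.66954669  0.07100536 -0.39707855  1.78362566  0.028511    1.29315443
 -1.06529301] [-1.20373766e-04  9.92810479e-01  1.19696575e-01 -2.62548474e-04] [-0.76114967 -0.02560027  0.83313322]
[330.50583407 168.26865285] [328.53179782 160.6096706 ]
```

View pics/w1.png

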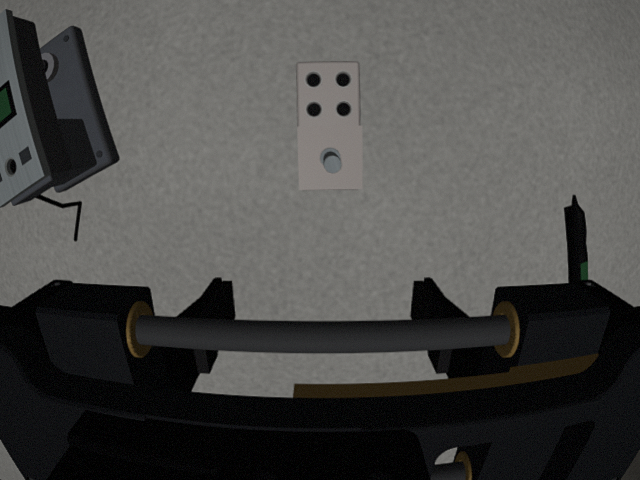

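Wrist view: tower centred near (330,158), stylus handle end near (333,162), four caps above it. I'll measure the end by its bluish colour.

Run:
```python
from bench import r
from h import *
c=r.get_calibration("wrist");im=cv2.imread("pics/w1.png").astype(int)
roi=im[135:185,310:355]; m=((roi[:,:,0]-roi[:,:,2])>8).astype(np.uint8)
n,l,st,ce=cv2.connectedComponentsWithStats(m)
i=1+np.argmax(st[1:,4]);print(st[i],ce[i]+[310,135])
for y in range(m.shape[0]):
    x=np.where(l[y]==i)[0]
    if len(x):print(y+135,x.min()+310,x.max()+310,end="; ")
# tower top corners: white region
g=im.sum(2);w=(g>im[200:215,300:360].sum(2).mean()+60).astype(np.uint8);w[:, :280]=0;w[:,380:]=0;w[210:]=0;w[:50]=0
n,l2,s2,c2=cv2.connectedComponentsWithStats(w);print("\nwhite",s2[1+np.argmax(s2[1:,4])])
s=r.get_state()
P=onz(c,(333,162),141,True);print(P,tool(s,P-s["ee_pos"]), "tower mid",onz(c,(330,158),60,True))
```

```text
[19 30 11  7 27] [333.85185185 168.2962963 ]
165 337 337; 166 334 339; 167 333 338; 168 329 338; 169 329 337; 170 329 336; 171 331 334; Traceback (most recent call last):
  File "<stdin>", line 12, in <module>
    return _wrapfunc(a, 'argmax', axis=axis, out=out, **kwds)
    return bound(*args, **kwds)
ValueError: attempt to get argmax of an empty sequence
```

Run:
```python
from bench import r
from h import *
c=r.get_calibration("wrist");s=r.get_state();im=cv2.GaussianBlur(cv2.imread("pics/w1.png"),(3,3),0).astype(int)
roi=im[130:190,300:360]; m=((roi[:,:,0]-roi[:,:,2])>0).astype(np.uint8)
m=cv2.morphologyEx(m,cv2.MORPH_OPEN,np.ones((3,3),np.uint8))
n,l,st,ce=cv2.connectedComponentsWithStats(m);i=1+np.argmax(st[1:,4]);print(st[i],ce[i]+[300,130])
for y in range(60):
    x=np.where(l[y]==i)[0]
    if len(x):print(y+130,x.min()+300,x.max()+300,end="; ")
for p in [(333,162),(332.5,161.5)]:
    P=onz(c,p,141,True);print(P,tool(s,P-s["ee_pos"]))
# tower edges: R-B profile vs table
d=(im[:,:,2]-im[:,:,0]);print(d[165,285:375]);print(d[115:200,310])
```

```text
[ 20  18  21  25 396] [330.72222222 159.75252525]
148 328 332; 149 325 335; 150 324 336; 151 323 337; 152 322 338; 153 322 338; 154 321 339; 155 321 339; 156 320 339; 157 320 339; 158 320 339; 159 321 339; 160 321 340; 161 321 340; 162 322 340; 163 322 340; 164 323 340; 165 324 340; 166 324 340; 167 325 340; 168 325 339; 169 326 339; 170 327 338; 171 328 336; 172 330 334; [ 533.39702538 -181.5904015   141.        ] [60.24236523  7.75773142 95.24817109]
[ 533.638025   -181.19528953  141.        ] [60.56962131  7.43047359 95.24794117]
[ 4  4  5  4  4  4  5  4  4  3  4  4  5  7  9  8  8  8  9  8  8  8  9  9
  9  8  9  8  9  9  9  9  9  9  9  9  9  8  3 -4 -7 -8 -8 -8 -8 -8 -8 -8
 -8 -8 -8 -8 -8 -8 -8 -4  2  6  8  9  9  9  9  9  9  8  8  9  9  8  8  8
  8  9  8 10  9  7  5  4  4  4  5  4  3  4  4  4  4  4]
[2 4 6 8 8 9 9 9 9 8 8 9 9 9 9 8 8 8 9 9 9 9 9 8 9 9 9 9 8 9 8 9 9 9 9 9 8
 9 9 9 9 9 8 8 8 8 8 9 8 8 8 8 9 9 9 9 9 9 8 9 9 8 9 9 9 9 8 9 9 8 8 9 9 9
 7 6 4 4 4 4 3 4 4 4 4]
```

Run:
```python
from bench import r
from h import *
c=r.get_calibration("wrist");s=r.get_state()
for p,z in [((332,163.8),141),((329.7,158),64),((330,158),64)]:
    P=onz(c,p,z,True);print(P,tool(s,P-s["ee_pos"]),proj(c,P,1)-proj(c,P+[6,0,0],1))
```

```text
[ 532.09100745 -181.24163639  141.        ] [59.05518669  7.11125931 95.24910748] [-2.21056935  8.86290912]
[ 531.65753493 -181.31227109   64.        ] [ 58.67566445   7.08213901 172.24941918] [-1.67506974  6.74361372]
[ 531.7189613  -181.56170289   64.        ] [ 58.67663299   7.33902125 172.24940412] [-1.67568808  6.74332828]
```

```bash
python3 -m pendant '[{"dp":[0.5,0.06,0],"twist":[0,0,0],"hand":1},{"dp":[0.6,0.06,0],"twist":[0,0,0],"hand":1},{"dp":[0.375,0.058,0],"twist":[0,0,0],"hand":1},{"dp":[0,0,0.4],"twist":[0,0,0],"hand":1},{"dp":[0,0,0.7],"twist":[0,0,0],"hand":1},{"dp":[0,0,0.7],"twist":[0,0,0],"hand":1},{"dp":[0,0,0.7],"twist":[0,0,0],"hand":1},{"dp":[0,0,0.6],"twist":[0,0,0],"hand":1},{"dp":[0,0,0.3],"twist":[0,0,0],"hand":1},{"dp":[0,0,0],"twist":[0,0,0],"hand":1},{"dp":[0,0,0],"twist":[0,0,0],"hand":1}]'
python3 - <<'E'
from bench import r
from h import *
s=r.get_state();print(s["time_s"],s["ee_pos"],s["ee_rot"],s["force"])
im=r.snapshot("wrist")[:,:,::-1];cv2.imwrite("pics/w2.png",im)
E
```

```text
time_s: 2.62
ee_pos: [532.3, -181.7, 100.9]
ee_rot: [-0.0, 0.993, 0.118, -0.0]
force: [-0.8, 0.1, 2.0]
gripper_width: 0.998
2.6167 [ 532.26846669 -181.66883402  100.91213558] [-1.91594003e-05  9.93019120e-01  1.17953230e-01 -2.48297075e-04] [-0.78926965  0.14420266  1.98636627]
```

View pics/w2.png

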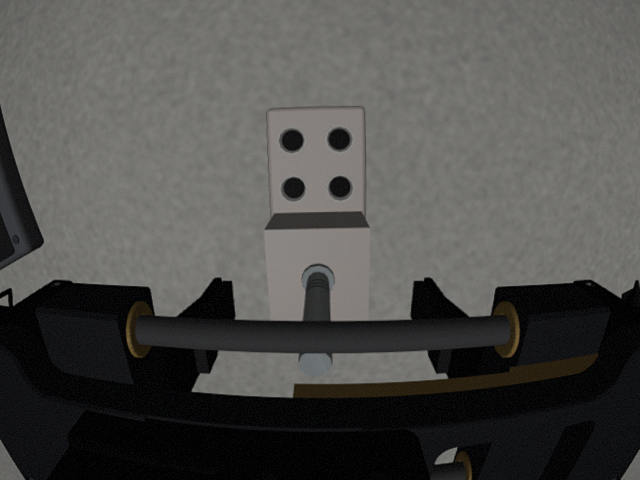

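Stylus stands between the jaws: collar centre about (317,275), handle end about (316,363). The jaw midline is near column 323.

Run:
```python
from bench import r
from h import *
c=r.get_calibration("wrist");s=r.get_state();
for p,z in [((316,363),141),((317.5,276),64)]:
    P=onz(c,p,z,True);print(P,tool(s,P-s["ee_pos"]))
print(proj(c,s["ee_pos"],1))
im=cv2.imread("pics/w2.png").astype(int);print((im[362,290:350,0]-im[362,290:350,2]));print((im[262:292,317,0]-im[262:292,317,2]));print(im[345:385,316].sum(1),im[270,295:345,0]-im[270,295:345,2])
```

```text
[ 533.27938296 -180.16916544  141.        ] [  0.5889731   -1.29348555 -39.14487117]
[ 536.16449126 -179.118404     64.        ] [ 3.55440842 -1.70563413 37.85814355]
[320.29634734 314.17592299]
[-5 -4 -4 -4 -4 -5 -5 -5  1  5  9  9 10  8  9  7  8  8  8  8  8  7  8  8
 10  8  8  8  8  9  9  8  9  9  8  9  8  9  8  8  4  4 -3 -5 -5 -3 -4 -4
 -4 -3 -3 -4 -3 -3 -4 -4 -5 -4 -2 -4]
[-9 -6 -1  1  7  9  8  7  8  7  3 -2  1  0  1  2  4  1  2  1  3  0  1  0
  1 -2  1  1 -1  0]
[146 147 141 138 141 134 126 134 254 335 347 347 339 337 333 342 331 332
 339 341 339 335 336 336 337 335 332 331 332 335 328 322 338 340 350 356
 353 355 308 147] [ -9 -10  -9 -10 -10  -8 -11  -9  -9  -6   1   6   5   8   8   8   7   8
   8   7   9   9   8   9   6   8   8   8   7   7   7   8   8   6   3  -1
  -6  -9  -9 -11  -9  -8  -9  -9  -9  -9  -9  -9 -10 -10]
```

```bash
python3 -m pendant '[{"dp":[0.025,-0.037,0],"twist":[0,0,0],"hand":1},{"dp":[0,0,0],"twist":[0,0,0],"hand":0},{"dp":[0,0,0],"twist":[0,0,0],"hand":-0.5},{"dp":[0,0,0],"twist":[0,0,0],"hand":-1},{"dp":[0,0,0],"twist":[0,0,0],"hand":-1},{"dp":[0,0,0],"twist":[0,0,0],"hand":-1},{"dp":[0,0,0],"twist":[0,0,0],"hand":-1},{"dp":[0,0,0],"twist":[0,0,0],"hand":-1},{"dp":[0,0,0],"twist":[0,0,0],"hand":-1},{"dp":[0,0,0],"twist":[0,0,0],"hand":-1},{"dp":[0,0,0],"twist":[0,0,0],"hand":-1},{"dp":[0,0,0],"twist":[0,0,0],"hand":-1}]'
```

```text
time_s: 3.67
ee_pos: [533.2, -179.1, 100.5]
ee_rot: [-0.0, 0.993, 0.119, -0.0]
force: [0.1, 0.3, 0.0]
gripper_width: 0.244
```

```bash
python3 -m pendant '[{"dp":[0,0,0],"twist":[0,0,0],"hand":-1},{"dp":[0,0,0],"twist":[0,0,0],"hand":-1},{"dp":[0,0,0],"twist":[0,0,0],"hand":-1},{"dp":[0,0,0],"twist":[0,0,0],"hand":-1},{"dp":[0,0,0],"twist":[0,0,0],"hand":-1},{"dp":[0,0,0],"twist":[0,0,0],"hand":-1}]'
```

```text
time_s: 4.17
ee_pos: [533.2, -179.1, 100.5]
ee_rot: [-0.0, 0.993, 0.119, -0.0]
force: [-0.5, 0.2, -0.3]
gripper_width: 0.127
```

```bash
python3 -m pendant '[{"dp":[0,0,-0.1],"twist":[0,0,0],"hand":-1},{"dp":[0,0,-0.3],"twist":[0,0,0],"hand":-1},{"dp":[0,0,-0.6],"twist":[0,0,0],"hand":-1},{"dp":[0,0,-0.8],"twist":[0,0,0],"hand":-1},{"dp":[0,0,-0.8],"twist":[0,0,0],"hand":-1},{"dp":[0,0,-0.6],"twist":[0,0,0],"hand":-1},{"dp":[0,0,-0.2],"twist":[0,0,0],"hand":-1},{"dp":[0,0,0],"twist":[0,0,0],"hand":-1}]'
python3 -m pendant '[{"dp":[-0.05,-0.37,0],"twist":[0,0,0],"hand":-1},{"dp":[-0.11,-0.8,0],"twist":[0,0,0],"hand":-1},{"dp":[-0.11,-0.8,0],"twist":[0,0,0],"hand":-1},{"dp":[-0.12,-0.8,0],"twist":[0,0,0],"hand":-1},{"dp":[-0.12,-0.8,0],"twist":[0,0,0],"hand":-1},{"dp":[-0.12,-0.8,0],"twist":[0,0,0],"hand":-1},{"dp":[-0.1,-0.7,0],"twist":[0,0,0],"hand":-1},{"dp":[-0.05,-0.4,0],"twist":[0,0,0],"hand":-1},{"dp":[0,0,0],"twist":[0,0,0],"hand":-1},{"dp":[0,0,0],"twist":[0,0,0],"hand":-1},{"dp":[0,0,0],"twist":[0,0,0],"hand":-1}]'
python3 - <<'E'
from bench import r
from h import *
s=r.get_state();print(s["ee_pos"],s["ee_rot"])
cv2.imwrite("pics/w3.png",r.snapshot("wrist")[:,:,::-1])
c=r.get_calibration("wrist")
print(proj(c,(475,103,123),1),proj(c,(572.5,164,174),1),proj(c,s["ee_pos"]-[0,0,84.5],1))
E
```

```text
time_s: 4.83
ee_pos: [534.5, -179.3, 240.0]
ee_rot: [0.001, 0.993, 0.119, 0.002]
force: [0.7, 0.2, -0.5]
gripper_width: 0.132
time_s: 5.75
ee_pos: [450.8, 25.6, 235.7]
ee_rot: [0.0, 0.993, 0.118, -0.001]
force: [0.6, 0.5, -1.0]
gripper_width: 0.131
[450.82282912  25.60230679 235.6696294 ] [ 1.02295154e-05  9.92970982e-01  1.18355758e-01 -7.36467230e-04]
[224.43799682 187.78556771] [145.16405365  27.21342327] [320.55285601 255.28470729]
```

View pics/w3.png

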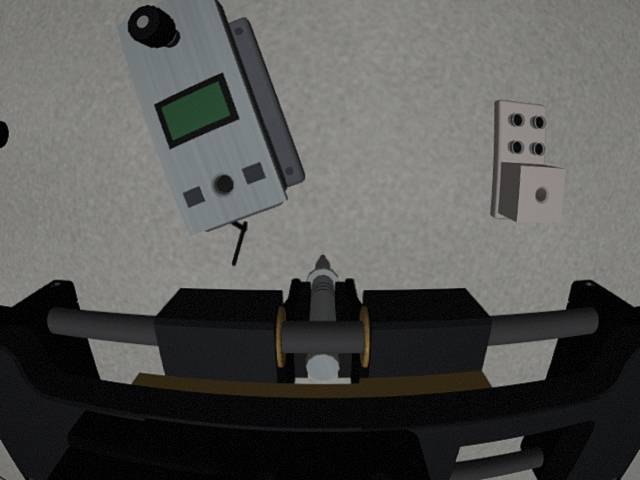

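Good view: button well at (223,184), stylus tip at (322,255) against a prediction of (321,255), knob top near (143,20), empty socket at (541,194).

Run:
```python
from bench import r
from h import *
c=r.get_calibration("wrist");s=r.get_state();im=cv2.imread("pics/w3.png").astype(int)
def blob(x0,x1,y0,y1,t):
    g=im[y0:y1,x0:x1].sum(2);m=(g<t).astype(np.uint8);n,l,st,ce=cv2.connectedComponentsWithStats(m);i=1+np.argmax(st[1:,4]);return st[i]+[x0,y0,0,0,0],ce[i]+[x0,y0]
for t in (90,130,180):
    b,ce=blob(205,242,165,203,t);print(t,b,ce)
B=onz(c,ce,125,True);print("button",B)
T0=onz(c,(322,255.5),s["ee_pos"][2]-84.5,True);print("tip",T0,T0-s["ee_pos"]);d=B-s["ee_pos"];print("d",d[:2],"tool",tool(s,[d[0],d[1],0]))
d=B-T0;print("d from tip",d[:2],"tool/40",tool(s,[d[0],d[1],0])/40)
print("socket",onz(c,(541,194),60,True))
K=onz(c,(153,27),160,True);print("knob~",K,"dist",np.hypot(*(K-B)[:2]))
```

```text
90 [217 176  16  16 196] [224.56122449 183.75510204]
130 [215 175  18  18 232] [224.20689655 183.65948276]
180 [214 175  19  19 288] [223.13194444 184.26388889]
button [477.69113156 103.97178107 125.        ]
tip [450.94825253  24.65176635 151.31418041] [ -0.10514944  -0.64931051 -84.5       ]
d [26.6377296 78.6707042] tool [ 4.43298858e+01 -7.02389371e+01 -3.56981314e-02]
d from tip [26.74287904 79.32001471] tool/40 [ 1.11460628e+00 -1.77113833e+00 -8.96071518e-04]
socket [ 533.46535186 -178.85043352   60.        ]
knob~ [576.15206702 166.24342932 160.        ] dist 116.50027462121783
```

```bash
python3 -m pendant '[{"dp":[0.2,-0.32,0],"twist":[0,0,0],"hand":-1},{"dp":[0.35,-0.55,0],"twist":[0,0,0],"hand":-1},{"dp":[0.35,-0.55,0],"twist":[0,0,0],"hand":-1},{"dp":[0.21,-0.35,0],"twist":[0,0,0],"hand":-1},{"dp":[0,0,0.25],"twist":[0,0,0],"hand":-1},{"dp":[0,0,0.2],"twist":[0,0,0],"hand":-1},{"dp":[0,0,0],"twist":[0,0,0],"hand":-1},{"dp":[0,0,0],"twist":[0,0,0],"hand":-1},{"dp":[0,0,0],"twist":[0,0,0],"hand":-1}]'
python3 - <<'E'
from bench import r
from h import *
s=r.get_state();print(s["ee_pos"],s["ee_rot"],s["force"])
im=r.snapshot("wrist")[:,:,::-1]
c=r.get_calibration("wrist");e=s["ee_pos"]
print(proj(c,(477.7,104,125),1),proj(c,e-[0,0,84.5],1))
cv2.imwrite("pics/w4.png",cv2.convertScaleAbs(cv2.resize(im[190:320,230:410],None,fx=4,fy=4,interpolation=cv2.INTER_CUBIC),alpha=1.6))
E
```

```text
time_s: 6.55
ee_pos: [477.8, 104.3, 218.5]
ee_rot: [0.0, 0.993, 0.118, -0.0]
force: [0.7, 0.7, -0.6]
gripper_width: 0.13
[477.79794021 104.30065627 218.4946963 ] [ 1.05995748e-04  9.93051876e-01  1.17677182e-01 -2.02312731e-04] [ 0.67114114  0.67773442 -0.55300205]
[321.73657296 251.55064085] [321.30425212 255.42022688]
```

View pics/w4.png

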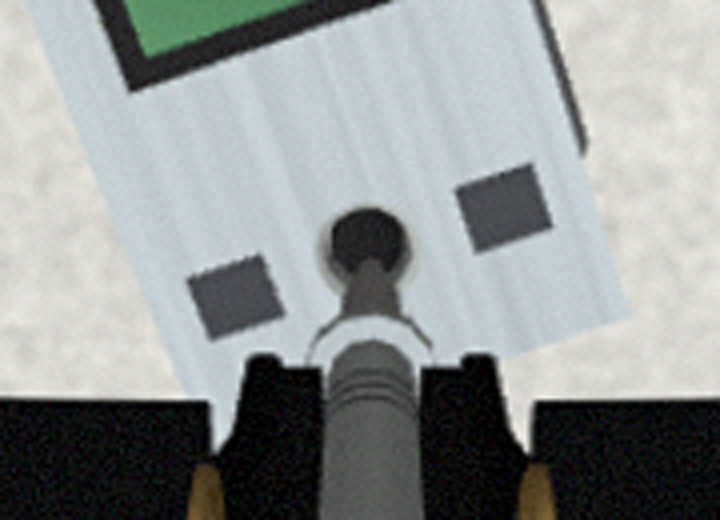

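Tip (322,255) lies over the well (322,252), as the geometry predicts for aligned axes. I'll press gradually, watching force.

```bash
python3 -m pendant '[{"dp":[0,0,0.1],"twist":[0,0,0],"hand":-1},{"dp":[0,0,0.1],"twist":[0,0,0],"hand":-1},{"dp":[0,0,0.05],"twist":[0,0,0],"hand":-1},{"dp":[0,0,0],"twist":[0,0,0],"hand":-1},{"dp":[0,0,0],"twist":[0,0,0],"hand":-1}]'
python3 -m pendant '[{"dp":[0,0,0.03],"twist":[0,0,0],"hand":-1},{"dp":[0,0,0.03],"twist":[0,0,0],"hand":-1},{"dp":[0,0,0],"twist":[0,0,0],"hand":-1},{"dp":[0,0,0],"twist":[0,0,0],"hand":-1}]'
python3 -m pendant '[{"dp":[0,0,0.02],"twist":[0,0,0],"hand":-1},{"dp":[0,0,0.02],"twist":[0,0,0],"hand":-1},{"dp":[0,0,0],"twist":[0,0,0],"hand":-1},{"dp":[0,0,0],"twist":[0,0,0],"hand":-1}]'
```

```text
time_s: 7.02
ee_pos: [477.7, 105.5, 208.4]
ee_rot: [-0.0, 0.993, 0.119, -0.0]
force: [0.2, -0.5, -0.2]
gripper_width: 0.129
time_s: 7.35
ee_pos: [478.0, 105.6, 206.4]
ee_rot: [-0.0, 0.993, 0.119, 0.0]
force: [0.1, -0.2, 1.1]
gripper_width: 0.129
time_s: 7.68
ee_pos: [477.9, 105.5, 204.7]
ee_rot: [-0.0, 0.993, 0.119, 0.0]
force: [0.3, 0.5, 3.2]
gripper_width: 0.134
```

```bash
python3 -m pendant '[{"dp":[0,0,0.02],"twist":[0,0,0],"hand":-1},{"dp":[0,0,0.02],"twist":[0,0,0],"hand":-1},{"dp":[0,0,0],"twist":[0,0,0],"hand":-1},{"dp":[0,0,0],"twist":[0,0,0],"hand":-1}]'
python3 -m pendant '[{"dp":[0,0,0.02],"twist":[0,0,0],"hand":-1},{"dp":[0,0,0.02],"twist":[0,0,0],"hand":-1},{"dp":[0,0,0],"twist":[0,0,0],"hand":-1},{"dp":[0,0,0],"twist":[0,0,0],"hand":-1}]'
```

```text
time_s: 8.02
ee_pos: [478.1, 105.6, 203.5]
ee_rot: [0.0, 0.993, 0.119, 0.0]
force: [-1.0, 0.2, 7.0]
gripper_width: 0.13
time_s: 8.35
ee_pos: [478.5, 105.7, 202.8]
ee_rot: [0.0, 0.993, 0.119, 0.001]
force: [-1.7, 0.4, 15.0]
gripper_width: 0.128
```

Force rose past spring bottom (15 N against 3.5 N) with travel stopped, so the button is fully down. Retreating and returning over the socket.

```bash
python3 -m pendant '[{"dp":[0,0,-0.1],"twist":[0,0,0],"hand":-1},{"dp":[0,0,-0.2],"twist":[0,0,0],"hand":-1},{"dp":[0,0,-0.4],"twist":[0,0,0],"hand":-1},{"dp":[0,0,-0.2],"twist":[0,0,0],"hand":-1},{"dp":[0,0,0],"twist":[0,0,0],"hand":-1}]'
python3 -m pendant '[{"dp":[-0.02,0.44,0],"twist":[0,0,0],"hand":-1},{"dp":[-0.04,0.8,0],"twist":[0,0,0],"hand":-1},{"dp":[-0.04,0.9,0],"twist":[0,0,0],"hand":-1},{"dp":[-0.04,0.9,0],"twist":[0,0,0],"hand":-1},{"dp":[-0.04,0.9,0],"twist":[0,0,0],"hand":-1},{"dp":[-0.04,0.9,0],"twist":[0,0,0],"hand":-1},{"dp":[-0.04,0.9,0],"twist":[0,0,0],"hand":-1},{"dp":[-0.04,0.8,0],"twist":[0,0,0],"hand":-1},{"dp":[-0.02,0.5,0],"twist":[0,0,0],"hand":-1},{"dp":[-0.01,0.2,0],"twist":[0,0,0],"hand":-1},{"dp":[0,0,0],"twist":[0,0,0],"hand":-1},{"dp":[0,0,0],"twist":[0,0,0],"hand":-1}]'
python3 - <<'E'
from bench import r
from h import *
s=r.get_state();e=s["ee_pos"];print(e,s["ee_rot"],s["force"]);d=np.array([533.2,-179.1,0])-e;print(tool(s,[d[0],d[1],0])/40)
E
```

```text
time_s: 8.77
ee_pos: [478.6, 105.7, 239.1]
ee_rot: [0.0, 0.993, 0.119, 0.001]
force: [-0.4, 0.7, -0.2]
gripper_width: 0.129
time_s: 9.77
ee_pos: [533.0, -177.9, 236.8]
ee_rot: [-0.001, 0.993, 0.119, -0.0]
force: [-0.1, 1.2, 0.8]
gripper_width: 0.128
[ 533.04656196 -177.91914175  236.7648814 ] [-6.28726357e-04  9.92913041e-01  1.18841054e-01 -3.19015285e-04] [-0.14165713  1.16665761  0.78938293]
[-3.23940825e-03  2.95928323e-02 -3.76236549e-05]
```

```bash
python3 -m pendant '[{"dp":[0,0.02,0.2],"twist":[0,0,0],"hand":-1},{"dp":[0,0,0.6],"twist":[0,0,0],"hand":-1},{"dp":[0,0,0.7],"twist":[0,0,0],"hand":-1},{"dp":[0,0,0.45],"twist":[0,0,0],"hand":-1},{"dp":[0,0,0.2],"twist":[0,0,0],"hand":-1},{"dp":[0,0,0],"twist":[0,0,0],"hand":-1},{"dp":[0,0,0],"twist":[0,0,0],"hand":-1},{"dp":[0,0,0],"twist":[0,0,0],"hand":-1}]'
python3 - <<'E'
from bench import r
from h import *
s=r.get_state();print(s["ee_pos"],s["ee_rot"],s["force"])
im=r.snapshot("wrist")[:,:,::-1]
c=r.get_calibration("wrist");e=s["ee_pos"]
print(proj(c,(533.3,-179,60),1),proj(c,e-[0,0,84.5],1))
cv2.imwrite("pics/w5.png",cv2.convertScaleAbs(cv2.resize(im[190:320,230:410],None,fx=4,fy=4,interpolation=cv2.INTER_CUBIC),alpha=1.6))
E
```

```text
time_s: 10.43
ee_pos: [534.3, -179.5, 152.8]
ee_rot: [0.0, 0.993, 0.119, 0.001]
force: [-0.4, -0.2, -0.6]
gripper_width: 0.132
[ 534.25016853 -179.50111538  152.79251567] [4.14733492e-04 9.92897466e-01 1.18968669e-01 9.51696201e-04] [-0.4345787  -0.19824263 -0.61215369]
[319.5356312  252.82193042] [320.53278659 255.46762208]
```

View pics/w5.png

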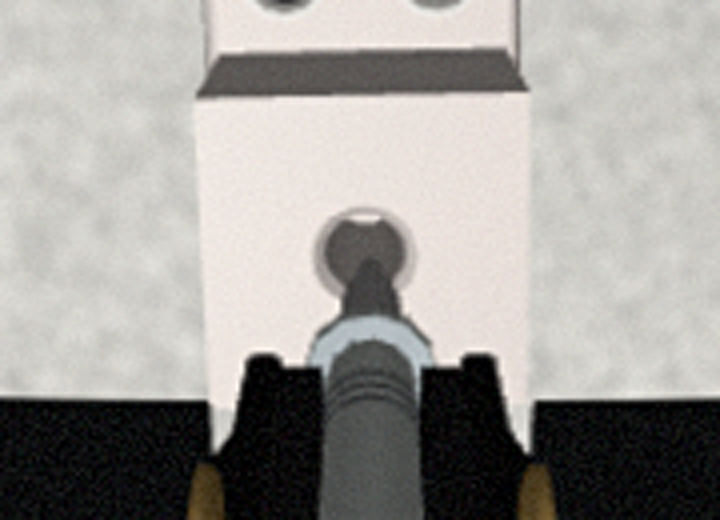

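Hole at (321.5,253), tip at (322.7,255.5): off by about 1 mm. A small correction, then insert.

```bash
python3 -m pendant '[{"dp":[-0.02,-0.015,0.1],"twist":[0,0,0],"hand":-1},{"dp":[0,0,0.2],"twist":[0,0,0],"hand":-1},{"dp":[0,0,0.25],"twist":[0,0,0],"hand":-1},{"dp":[0,0,0.25],"twist":[0,0,0],"hand":-1},{"dp":[0,0,0.25],"twist":[0,0,0],"hand":-1},{"dp":[0,0,0.12],"twist":[0,0,0],"hand":-1},{"dp":[0,0,0.05],"twist":[0,0,0],"hand":-1},{"dp":[0,0,0],"twist":[0,0,0],"hand":-1},{"dp":[0,0,0],"twist":[0,0,0],"hand":-1}]'
```

```text
time_s: 11.23
ee_pos: [532.6, -179.5, 102.7]
ee_rot: [-0.0, 0.993, 0.119, 0.0]
force: [0.2, 0.1, 0.4]
gripper_width: 0.131
```

```bash
python3 -m pendant '[{"dp":[0,0,0.03],"twist":[0,0,0],"hand":-1},{"dp":[0,0,0.03],"twist":[0,0,0],"hand":-1},{"dp":[0,0,0],"twist":[0,0,0],"hand":-1},{"dp":[0,0,0],"twist":[0,0,0],"hand":-1}]'
```

```text
time_s: 11.57
ee_pos: [532.8, -179.6, 100.5]
ee_rot: [0.0, 0.993, 0.119, 0.0]
force: [0.9, 0.0, 0.8]
gripper_width: 0.133
```

```bash
python3 -m pendant '[{"dp":[0,0,0.02],"twist":[0,0,0],"hand":-1},{"dp":[0,0,0],"twist":[0,0,0],"hand":-1},{"dp":[0,0,0],"twist":[0,0,0],"hand":-1}]'
```

```text
time_s: 11.82
ee_pos: [532.9, -179.6, 100.5]
ee_rot: [0.0, 0.993, 0.119, 0.001]
force: [-2.8, 0.4, 8.3]
gripper_width: 0.129
```

Seated (8 N at the original grasp height). Release and go up.

```bash
python3 -m pendant '[{"dp":[0,0,-0.02],"twist":[0,0,0],"hand":0},{"dp":[0,0,0],"twist":[0,0,0],"hand":0},{"dp":[0,0,0],"twist":[0,0,0],"hand":0},{"dp":[0,0,0],"twist":[0,0,0],"hand":0},{"dp":[0,0,0],"twist":[0,0,0],"hand":0},{"dp":[0,0,0],"twist":[0,0,0],"hand":0},{"dp":[0,0,0],"twist":[0,0,0],"hand":0},{"dp":[0,0,0],"twist":[0,0,0],"hand":0}]'
python3 -m pendant '[{"dp":[0,0,-0.2],"twist":[0,0,0],"hand":0},{"dp":[0,0,-0.6],"twist":[0,0,0],"hand":0},{"dp":[0,0,-0.8],"twist":[0,0,0],"hand":0},{"dp":[0,0,-0.8],"twist":[0,0,0],"hand":0},{"dp":[0,0,-0.6],"twist":[0,0,0],"hand":0},{"dp":[0,0,-0.5],"twist":[0,0,0],"hand":0},{"dp":[0,0,-0.3],"twist":[0,0,0],"hand":0},{"dp":[0,0,0],"twist":[0,0,0],"hand":0}]'
```

```text
time_s: 12.48
ee_pos: [532.4, -179.5, 100.1]
ee_rot: [-0.0, 0.993, 0.119, -0.0]
force: [0.7, -0.1, -0.5]
gripper_width: 0.492
time_s: 13.15
ee_pos: [533.7, -179.6, 255.4]
ee_rot: [0.001, 0.993, 0.119, 0.002]
force: [0.9, -0.7, 0.1]
gripper_width: 0.501
```

```bash
python3 -m pendant '[{"dp":[0.08,-0.44,0],"twist":[0,0,0],"hand":0},{"dp":[0.14,-0.8,0],"twist":[0,0,0],"hand":0},{"dp":[0.16,-0.9,0],"twist":[0,0,0],"hand":0},{"dp":[0.16,-0.9,0],"twist":[0,0,0],"hand":0},{"dp":[0.16,-0.9,0],"twist":[0,0,0],"hand":0},{"dp":[0.16,-0.9,0],"twist":[0,0,0],"hand":0},{"dp":[0.16,-0.9,0],"twist":[0,0,0],"hand":0},{"dp":[0.16,-0.9,0],"twist":[0,0,0],"hand":0},{"dp":[0.14,-0.8,0],"twist":[0,0,0],"hand":0},{"dp":[0.1,-0.5,0],"twist":[0,0,0],"hand":0},{"dp":[0.03,-0.21,0],"twist":[0,0,0],"hand":0},{"dp":[0,0,0],"twist":[0,0,0],"hand":0}]'
python3 -m pendant '[{"dp":[0,0,0],"twist":[0,0,0],"hand":0},{"dp":[0,0,0],"twist":[0,0,0],"hand":0}]'
python3 - <<'E'
from bench import r
from h import *
s=r.get_state();print(s["ee_pos"],s["ee_rot"],s["force"],s["joint_pos"])
cv2.imwrite("pics/w6.png",r.snapshot("wrist")[:,:,::-1])
c=r.get_calibration("wrist")
print(proj(c,(576,166,174),1),proj(c,(533,-179,141),1))
cv2.imwrite("pics/t6.png",r.snapshot("top")[:,:,::-1])
E
```

```text
time_s: 14.15
ee_pos: [511.1, 153.1, 251.2]
ee_rot: [-0.0, 0.993, 0.12, -0.001]
force: [-0.2, 0.2, 0.6]
gripper_width: 0.497
time_s: 14.32
ee_pos: [512.3, 149.0, 251.6]
ee_rot: [0.0, 0.993, 0.117, -0.0]
force: [-0.2, -0.5, 0.0]
gripper_width: 0.502
[512.3022386  148.98217663 251.56962413] [ 3.33000722e-04  9.93080892e-01  1.17430855e-01 -4.74836145e-04] [-0.23267904 -0.54441323  0.01279789] [ 0.27052428  0.14535664 -0.69607536  1.69589682  0.09600539  1.33598737
 -1.77823576]
[317.97564737 154.51684564] [635.13838987 295.79118014]
```

View pics/w6.png

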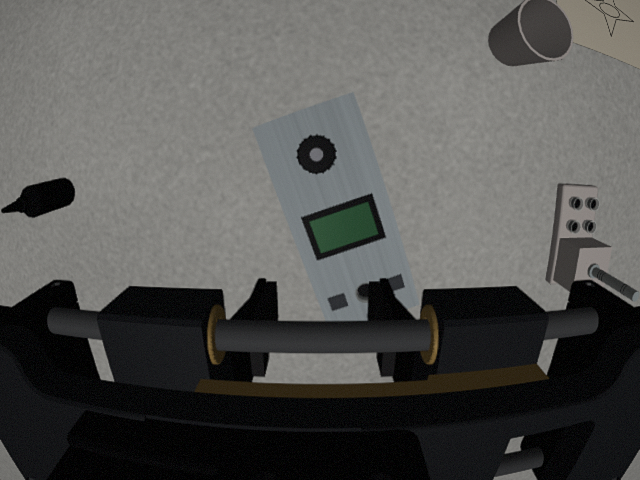

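The stylus stands upright in the tower at right. Knob top is centred at about (316.5,154), prediction (318,154.5). The cup and bottle are undisturbed.

Run:
```python
from bench import r
from h import *
c=r.get_calibration("wrist");s=r.get_state();g=cv2.imread("pics/w6.png")[125:185,285:350].astype(int).sum(2)
m=(g<150).astype(np.uint8);m=cv2.morphologyEx(m,cv2.MORPH_CLOSE,np.ones((9,9)));n,l,st,ce=cv2.connectedComponentsWithStats(m);i=1+np.argmax(st[1:,4]);b=st[i]
p=(285+b[0]+b[2]/2-.5,125+b[1]+b[3]/2-.5);print(b,p,ce[i]+[285,125])
P=onz(c,p,174,1);print(P,"diam",b[2]*np.linalg.norm(P-cam(c)[1])/c["fx"]);d=P-s["ee_pos"];d[2]=155-s["ee_pos"][2];print(tool(s,d),tool(s,d)/40)
```

```text
[  12   10   39   39 1034] (np.float64(316.0), np.float64(154.0)) [316.07736944 153.75435203]
[576.05293562 167.43095802 174.        ] diam 23.73409465219256
[66.20314399 -2.97768233 96.87667318] [ 1.6550786  -0.07444206  2.42191683]
```

```bash
python3 -m pendant '[{"dp":[0.4,-0.02,0],"twist":[0,0,0],"hand":0},{"dp":[0.7,-0.03,0],"twist":[0,0,0],"hand":0},{"dp":[0.4,-0.02,0.2],"twist":[0,0,0],"hand":0},{"dp":[0.15,-0.004,0.5],"twist":[0,0,0],"hand":0},{"dp":[0,0,0.5],"twist":[0,0,0],"hand":0},{"dp":[0,0,0.2],"twist":[0,0,0],"hand":0},{"dp":[0,0,0],"twist":[0,0,0],"hand":0},{"dp":[0,0,0],"twist":[0,0,0],"hand":0},{"dp":[0,0,0],"twist":[0,0,0],"hand":0}]'
python3 - <<'E'
from bench import r
from h import *
s=r.get_state();print(s["ee_pos"],s["force"]);d=np.array([576,167.2,155])-s["ee_pos"];print(tool(s,d)/40)
im=r.snapshot("wrist")[:,:,::-1];c=r.get_calibration("wrist");print(proj(c,(576,167.2,174),1))
cv2.imwrite("pics/w7.png",cv2.convertScaleAbs(cv2.resize(im[240:400,200:440],None,fx=3,fy=3),alpha=1.8))
E
```

```text
time_s: 15.17
ee_pos: [576.0, 169.3, 197.6]
ee_rot: [0.0, 0.993, 0.118, 0.001]
force: [-0.4, 0.1, -0.4]
gripper_width: 0.501
[575.97364908 169.27409968 197.57949638] [-0.41928096  0.11642788 -0.3964577 ]
[-0.01336737  0.05032418  1.06447703]
[324.78482278 293.82345548]
```

View pics/w7.png

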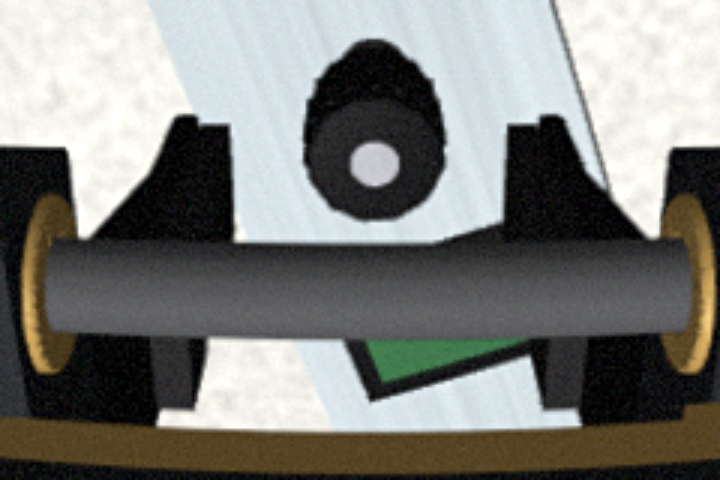

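Knob top at full-image (325,293.7), matching the prediction, about 1–2 mm off the jaw midline. Correct, descend and close.

```bash
python3 -m pendant '[{"dp":[-0.01,0.04,0.2],"twist":[0,0,0],"hand":0},{"dp":[0,0,0.3],"twist":[0,0,0],"hand":0},{"dp":[0,0,0.35],"twist":[0,0,0],"hand":0},{"dp":[0,0,0.2],"twist":[0,0,0],"hand":0},{"dp":[0,0,0],"twist":[0,0,0],"hand":0},{"dp":[0,0,0],"twist":[0,0,0],"hand":0},{"dp":[0,0,0],"twist":[0,0,0],"hand":0}]'
python3 -m pendant '[{"dp":[0,0,0],"twist":[0,0,0],"hand":-1},{"dp":[0,0,0],"twist":[0,0,0],"hand":-1},{"dp":[0,0,0],"twist":[0,0,0],"hand":-1},{"dp":[0,0,0],"twist":[0,0,0],"hand":-1},{"dp":[0,0,0],"twist":[0,0,0],"hand":-1},{"dp":[0,0,0],"twist":[0,0,0],"hand":-1},{"dp":[0,0,0],"twist":[0,0,0],"hand":-1},{"dp":[0,0,0],"twist":[0,0,0],"hand":-1},{"dp":[0,0,0],"twist":[0,0,0],"hand":-1},{"dp":[0,0,0],"twist":[0,0,0],"hand":-1}]'
```

```text
time_s: 15.8
ee_pos: [575.7, 168.0, 154.6]
ee_rot: [-0.0, 0.993, 0.119, 0.0]
force: [0.0, 0.7, 0.1]
gripper_width: 0.493
time_s: 16.63
ee_pos: [575.6, 168.0, 154.4]
ee_rot: [-0.0, 0.993, 0.119, 0.0]
force: [-0.3, 0.6, 4.7]
gripper_width: 0.265
```

```bash
python3 -m pendant '[{"dp":[0,0,-0.03],"twist":[0,0,0],"hand":-1},{"dp":[0,0,0],"twist":[0,0,0],"hand":-1},{"dp":[0,0,0],"twist":[0,0,0],"hand":-1},{"dp":[0,0,0],"twist":[0,0,0],"hand":-1}]'
python3 -m pendant '[{"dp":[0,0,-0.04],"twist":[0,0,0],"hand":-1},{"dp":[0,0,0],"twist":[0,0,0],"hand":-1},{"dp":[0,0,0],"twist":[0,0,0],"hand":-1},{"dp":[0,0,0],"twist":[0,0,0],"hand":-1}]'
python3 -m pendant '[{"dp":[0,0,-0.08],"twist":[0,0,0],"hand":-1},{"dp":[0,0,-0.1],"twist":[0,0,0],"hand":-1},{"dp":[0,0,-0.1],"twist":[0,0,0],"hand":-1},{"dp":[0,0,-0.08],"twist":[0,0,0],"hand":-1},{"dp":[0,0,0],"twist":[0,0,0],"hand":-1},{"dp":[0,0,0],"twist":[0,0,0],"hand":-1},{"dp":[0,0,0],"twist":[0,0,0],"hand":-1},{"dp":[0,0,0],"twist":[0,0,0],"hand":-1}]'
```

```text
time_s: 16.97
ee_pos: [575.5, 168.0, 155.0]
ee_rot: [-0.0, 0.993, 0.119, 0.0]
force: [3.4, 3.1, -3.8]
gripper_width: 0.267
time_s: 17.3
ee_pos: [575.5, 168.0, 156.9]
ee_rot: [-0.0, 0.993, 0.119, 0.0]
force: [3.4, 4.1, -4.4]
gripper_width: 0.271
time_s: 17.97
ee_pos: [575.5, 168.0, 171.0]
ee_rot: [-0.0, 0.993, 0.119, 0.0]
force: [3.7, 3.9, -6.6]
gripper_width: 0.263
```

```bash
python3 -m pendant '[{"dp":[0.01,-0.008,-0.05],"twist":[0,0,0],"hand":-1},{"dp":[0,0,-0.035],"twist":[0,0,0],"hand":-1},{"dp":[0,0,0],"twist":[0,0,0],"hand":-1},{"dp":[0,0,0],"twist":[0,0,0],"hand":-1},{"dp":[0,0,0],"twist":[0,0,0],"hand":-1},{"dp":[0,0,0],"twist":[0,0,0],"hand":-1},{"dp":[0,0,0],"twist":[0,0,0],"hand":-1},{"dp":[0,0,0],"twist":[0,0,0],"hand":-1}]'
python3 - <<'E'
from bench import r
from h import *
s=r.get_state();print(s["ee_pos"],s["force"])
im=r.snapshot("wrist")[:,:,::-1];c=r.get_calibration("wrist");x,y=575.5,168.0
for n,P in [("knobtop",(x,y,194)),("collar front",(x+7.3,y+1.8,136)),("stem at collar",(x+3.9,y+.9,136)),("stem knob underside",(x+3.9,y+.9,166)),("knob rim low",(x+11.7,y+2.8,166))]:print(n,proj(c,P,1))
cv2.imwrite("pics/w8full.png",im)
cv2.imwrite("pics/w8.png",cv2.convertScaleAbs(cv2.resize(im[215:305,260:380],None,fx=6.5,fy=6.5,interpolation=cv2.INTER_CUBIC),alpha=2))
E
```

```text
time_s: 18.63
ee_pos: [575.5, 168.0, 174.6]
ee_rot: [0.0, 0.993, 0.119, -0.0]
force: [0.8, 2.5, -6.7]
gripper_width: 0.264
[575.51567702 168.04712435 174.55828772] [ 0.79698553  2.53319394 -6.67721474]
knobtop [320.09181601 336.35371931]
collar front [320.65255331 268.63463629]
stem at collar [320.79587601 274.76388274]
stem knob underside [320.52348906 298.10825146]
knob rim low [320.48205919 282.09522187]
```

View pics/w8.png

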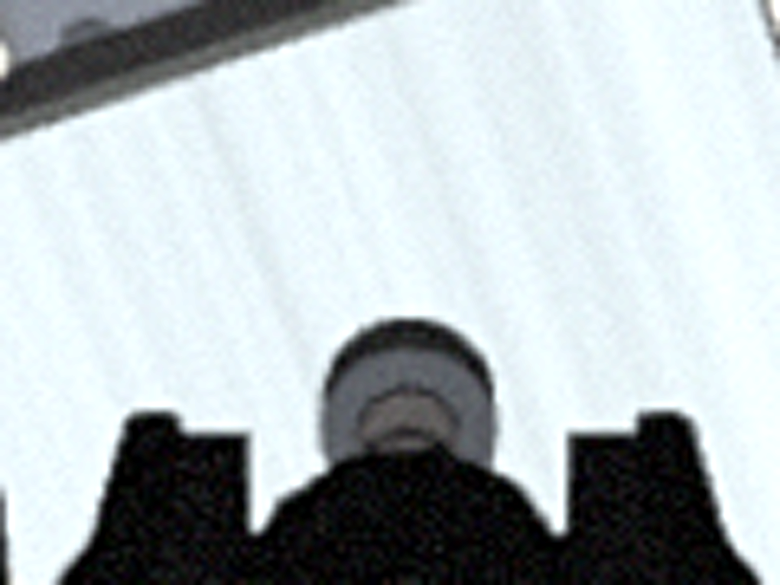

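The close-up shows the collar, with a dark ring right at the collar's rim (crop row ~385, px 274.2) and the first ring above it (crop row ~432, px 281.5). A numeric check of ring height follows.

Run:
```python
from bench import r
from h import *
s=r.get_state();print(s["ee_pos"],s["force"],s["gripper_width"])
c=r.get_calibration("wrist");im=cv2.imread("pics/w8full.png").astype(int)
for z in (134,136,138,144,146,148):print(z,proj(c,(575.5+3.9,168+.9,z),1).round(2))
print(list(zip(range(262,288),im[262:288,320:326].sum(2).mean(1).round(0))))
```

```text
[575.52995297 168.04020589 174.59127716] [ 0.42107928  2.58027016 -6.75226043] 0.26601201116062073
134 [320.81 273.44]
136 [320.8  274.76]
138 [320.78 276.12]
144 [320.73 280.33]
146 [320.71 281.79]
148 [320.7  283.28]
[(262, np.float64(386.0)), (263, np.float64(358.0)), (264, np.float64(114.0)), (265, np.float64(39.0)), (266, np.float64(58.0)), (267, np.float64(56.0)), (268, np.float64(82.0)), (269, np.float64(136.0)), (270, np.float64(152.0)), (271, np.float64(148.0)), (272, np.float64(152.0)), (273, np.float64(145.0)), (274, np.float64(113.0)), (275, np.float64(91.0)), (276, np.float64(144.0)), (277, np.float64(144.0)), (278, np.float64(139.0)), (279, np.float64(142.0)), (280, np.float64(120.0)), (281, np.float64(70.0)), (282, np.float64(93.0)), (283, np.float64(120.0)), (284, np.float64(54.0)), (285, np.float64(11.0)), (286, np.float64(8.0)), (287, np.float64(8.0))]
```

Run:
```python
from bench import r
print(r.hand_in())
```

```text
the job is handed in; nothing more can be done
None
```

The gauge is ready: the zero button was pressed, the stylus is back in its socket, and the arm is holding the knob up at the second ring. I handed it in at about 18.7 s.

- **Zero button:** With the spindle shut, I pressed it with the stylus until the force reached 15 N. The spring needs only 3.5 N at the bottom, and the travel had stopped there.
- **Stylus:** It is seated back in the socket, at the same height as when I took it. The collar met the socket's mouth at 8 N, and the wrist picture afterwards shows it standing upright.
- **Knob:** Gripped at its centre and lifted 20.2 mm by the arm's own reading. In the last picture, one ring lies on the collar's rim and the first ring is about 10 mm above it, so I estimate the lift at 19.5 to 20 mm. The pull read 6.7 N, where about 7 N was expected, and there was no sign of slipping.
- **Other items:** I went nowhere near the cup, bottle and pen. The cup and bottle look undisturbed in the later wrist picture; I did not re-check the pen at the end.

No check failed. A sideways force of about 2.6 N on the knob remains at the hold.

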